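Find and mark a bar's balance point on a knife edge

ROBOT

A 6-joint arm with a two-finger parallel gripper is mounted at the origin on a cart in front of the work surface, level with it; the furniture and walls round the work are solid. World frame = base frame: x ahead of the robot, y to its left, z up, the work surface at z = 0. Lengths are in m, angles in degrees, forces in N, time in s.
With the tool pointing down it reaches from about 0.375 to 0.9 m from the base axis. Payload 3.1 kg.
Tool frame: the origin (TCP) lies at the very end of the fingers, on their centre line; the grasp point (between the pads) lies 19 mm behind it; z points along the fingers, y is the line along which they close (so a half turn about z gives the same grasp; the last joint's range is limited). The gripper opens to 87 mm and grips with 3 to 60 N. Pads are 19 mm wide; open, the fingers measure 117 mm over their backs; the gripper's body (75 mm by 190 mm) begins 51 mm behind the grasp point.
Start: joints at [-75.602, 30.224, 82.088, -0, 67.689, -10.227], TCP at [0.26, -0.568, 0.223] pointing down, gripper open.
Joint ranges: [-176.69, 176.69], [-43.24, 126.21], [12.49, 139.97], [-82, 262], [0, 151.66], [-163.58, 163.58]. Speed limits (degrees/s): [159.86, 159.86, 180, 180, 180, 180].

INTERFACE

Orientations are given as a 3x3 rotation matrix whose columns are the frame's x, y, z axes.
In Python, from rig import bot, imaging gives the robot as it stands.
- The arm moves only by the tool drive_tool, never from a script. Its argument "deltas" is text: rows parted by semicolons, each of 5 numbers parted by spaces: the finger opening in mm, from 0 to 87, then the shift along the world's x, y, z in mm, then the turn about the world's z in rad. In form: jaw dx dy dz twist; .... A call has 1 to 12 rows; each row is the pose to reach, as a shift and turn from the pose commanded when the call began; what a row does not reach only later rows make up. A row lasts 1/10 s, in which the tool goes at most 50 mm and 8.59 degrees, less where a joint would pass 70% of its speed; a pose out of reach is approached as far as the arm can. A call with a gripper value outside its range is refused whole. The fingers move at their own pace and stop on an object; the grip force is fixed at half the most. Time passes only in rows, so rows that repeat a pose let the fingers close. It gives the time, the measured TCP pose, the force, the opening and the grip force at its end, in the units of the state.
- bot.read_state(): the state, without advancing time (a new reading comes with each control period).
- imaging.capture(name): name is "side" or "top"; returns the picture (384x512x3 uint8, red, green, blue); there is no depth.
- imaging.camera_model(name): a dict with "fx", "fy", "cx", "cy" (pixels), "T" (4x4, takes a point from camera to world coordinates). Camera axes: x right, y down, z forward; pixel columns grow to the right and rows downward; lengths in m; the calibration is good to about 2 mm. A picture is of the moment at which its call begins. camera_model takes no time and is no camera call.
- bot.hand_in(): hands the job in; it is judged then, once.
The state is a dict: "time_s": time; "joint_positions": joint angles; "qvel": joint speeds; "tau": joint torques, N m; "position": TCP position; "tcp_rot": TCP orientation; "force": force on the tool from outside, world axes, zero at the start; "moment": the same for the moment, N m; "opening": opening from 0.0 (shut) to 1.0 (fully open); "grasp_force": force on a finger pad.
Only numpy, scipy, OpenCV 4.12 (cv2) and the standard library are available. Lean on these libraries where they do the work, as an engineer would, in place of code of your own. Each camera call takes 0.05 s, during which the arm holds its last target. There are 200 camera calls.

TASK

The wooden bar with the steel shoe is to be hung up by its balance point, so that point has to be found and marked. Keeping the bar on the jig, slide it gently along the knife edge until it balances there by itself, level and clear of both rests; only then push the spring marker above the edge fully down to mark the bar, let it spring back, and leave the bar balanced on the edge. Do not press the bar hard against the jig, and leave the other things on the table where they are.

Things in the scene. Friction and masses are not known exactly. Their poses are not given: they have to be found in the camera images.
- jig: Balance jig, fixed to the table: plywood foot 70 x 250 x 14 mm with an upright steel knife edge in its middle. Origin: underside of the foot below the edge's middle; z up, x along the knife edge, y along the bar. At y = +105 and -105 mm stand rests with rubber tops 77.5 mm high (18 mm in y, 44 mm in x); an unbalanced bar lies on one of them, tilted about 0.07 rad
- edge_mid (a point): Middle of the knife edge's crest, axes as jig. It is level, 85 mm above the table, flat and 10 mm wide (in y): the bar stays level when its centre of mass is within 5 mm of it, though it rocks slowly if disturbed. Two uprights (8 mm thick, 24 mm in y, inner faces 33 mm apart) flank the bar here, with a cross-bar 127 to 137 mm above the table: the bar runs through this gate and cannot be lifted out
- bar: Loose straight bar through the gate, across the edge: 24 mm wide (x), 420 mm long (y), 22 mm high; light wood, dark steel shoe of the same section on the last 40 mm at +y. Origin: middle of the underside. 0.31 to 0.49 kg; the shoe's weight cannot be seen: the balance point lies 20 to 83 mm from the middle towards the shoe. At the start it is beyond the edge, so the shoe end is down on its rest
- bar_grip (a point): A point inside the bar's section, at half its height, 150 mm from the bar's middle towards the plain end: a place to grip it across its 24 mm width; axes as bar
- plain_end (a point): Middle of the bar's plain end face (210 mm from its middle, half-way up)
- shoe_end (a point): Middle of the bar's shoe end face (210 mm from its middle, half-way up)
- marker (a joint): Travel of the spring marker, a plunger on the jig's bridge right above the middle of the knife edge: 0 up, 0.010 m fully down, where it meets a hard stop. It springs back when let go. It needs about 2.4 N at the bottom, about 4 N when its tip bears on the bar
- marker_top (a point): Middle of the top of the marker's black button (26 mm across, 10 mm thick), 166 mm above the table when up; press straight down here
- lead: The marker's spring-loaded steel tip (6 mm across, rounded), origin at its lower end, about 6 mm above the top of a level bar when the marker is up; it touches the bar after 6 mm of travel and bears on it with about 2 N at the bottom
- pliers: Red-handled pliers lying flat on the table, 55 x 175 x 12 mm, bystander; origin at the underside
- battery_pack: Cordless tool battery, 76 x 118 x 64 mm, bystander; origin at the underside
- offcut_5: Wood offcut 38 x 130 x 38 mm, bystander; origin at the underside
- bit_tin: Small bit tin 67 x 122 x 28 mm, bystander; origin at the underside
- tape_measure: Tape measure 68 x 102 x 36 mm, bystander; origin at the underside

How it is judged:
By the outcome, as a careful person would: the job done as asked, in the order asked, and still so for the second after the job is handed in, with the robot touching nothing.
It also fails if it takes over 64 s, if anything falls off the work surface, if the arm or the gripper's body presses on something with over 40 N, if the wrist force passes 120 N, or if a joint passes its speed limit or range.

## Working session

There is one attempt and no reset: what is moved stays moved. The work goes in short steps, Python scripts to look and compute and a tool call to move; the robot and the scene stay as the last step left them, time stands still between calls to the robot, and variables do not carry over. Pictures are saved under pics/ and viewed, at most 10 in all, crops included, and the job is handed in when it is done.

Besides the shell and the picture viewer there is one more tool, called after "Emit:" as name(argument=value, ...) on one line, values as JSON. drive_tool: Moves the arm, as the interface text tells. Its arguments: {"type":"object","properties":{"deltas":{"type":"string"}},"required":["deltas"]}

```bash
mkdir -p pics
python3 - <<'E'
from rig import bot, imaging
import cv2,numpy as np
for n in("side","top"):
    im=imaging.capture(n); cv2.imwrite(f"pics/{n}0.png",im[:,:,::-1])
    m=imaging.camera_model(n); print(n,m["fx"],m["fy"],m["cx"],m["cy"]);print(np.round(m["T"],4))
s=bot.read_state(); print({k:np.round(v,3) for k,v in s.items()})
E
```

```text
side 488.1866662737745 488.1866662737745 264.64499307354146 197.25943220214634
[[-0.9151 -0.1392  0.3785  0.0261]
 [-0.4033  0.3268 -0.8547  1.3239]
 [-0.0047 -0.9348 -0.3552  0.6931]
 [ 0.      0.      0.      1.    ]]
top 472.50277063358686 472.50277063358686 255.14526613581256 177.62271579591024
[[ 0.0075 -0.9974  0.0722  0.5334]
 [-0.9997 -0.0059  0.0225 -0.0325]
 [-0.022  -0.0724 -0.9971  1.3456]
 [ 0.      0.      0.      1.    ]]
{'time_s': np.float64(0.1), 'joint_positions': array([-7.5603e+01,  3.0274e+01,  8.2148e+01, -2.0000e-03,  6.7688e+01,
       -1.0226e+01]), 'qvel': array([ 0.021, -0.101, -0.157,  0.062,  0.04 ,  0.069]), 'tau': array([ 1.0000e-03, -4.4098e+01, -1.7715e+01,  6.3000e-02,  5.3000e-02,
       -0.0000e+00]), 'position': array([ 0.26 , -0.568,  0.222]), 'tcp_rot': array([[ 0.909,  0.417, -0.001],
       [ 0.417, -0.909,  0.002],
       [ 0.   , -0.002, -1.   ]]), 'force': array([0.545, 0.694, 0.478]), 'moment': array([ 0.03 ,  0.011, -0.063]), 'grasp_force': np.float64(0.0), 'opening': np.float64(1.001)}
```

View pics/side0.png

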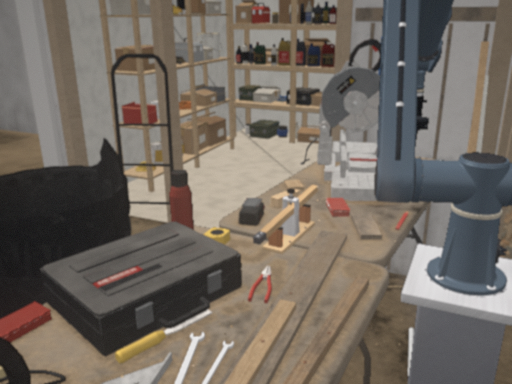

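View pics/top0.png

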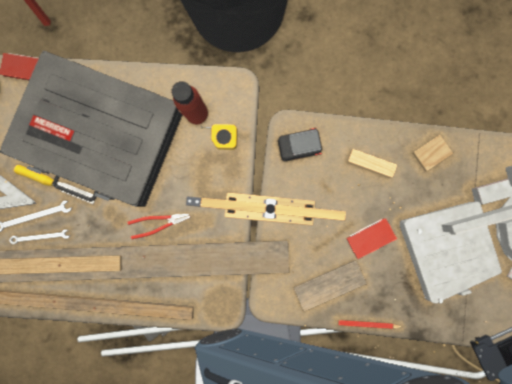

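The side view shows the jig near (285,225). The top view shows the shoe end at about (188,201), the plain end at about (346,215) and the marker button at (270,209). I'll enlarge both views.

Run:
```python
import cv2,numpy as np
a=cv2.imread("pics/side0.png")[165:260,225:345]; b=cv2.imread("pics/top0.png")[180:235,175:360]
a=cv2.resize(a,None,fx=4.2,fy=4.2,interpolation=2)[:,:]; b=cv2.resize(b,None,fx=4.2,fy=4.2,interpolation=2)
w=max(a.shape[1],b.shape[1]); p=lambda i:cv2.copyMakeBorder(i,0,0,0,w-i.shape[1],0)
o=np.vstack([p(a)[:,:],p(b)]);o=o[:600] if o.shape[0]<=600 else cv2.resize(o,(int(w*600/o.shape[0]),600))
print(o.shape); cv2.imwrite("pics/crop0.png",o)
```

```text
(600, 740, 3)
```

View pics/crop0.png

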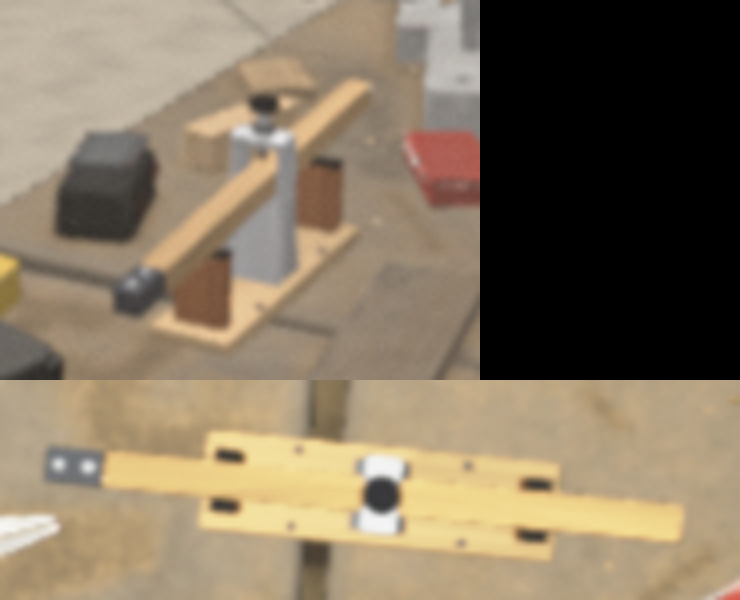

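The crop is 4x. In original top-view pixels: shoe end about (186.5,201.3), plain end about (345.5,215.5), button about (270.2,208.8). I'll cast rays at the known heights.

```bash
cat > h.py <<'E'
from rig import bot, imaging
import numpy as np, cv2
def ray(n,u,v,z):
    m=imaging.camera_model(n);T=np.array(m["T"])
    d=T[:3,:3]@[(u-m["cx"])/m["fx"],(v-m["cy"])/m["fy"],1]; o=T[:3,3]
    return o+d*(z-o[2])/d[2]
def proj(n,p):
    m=imaging.camera_model(n);T=np.array(m["T"]); c=T[:3,:3].T@(np.asarray(p)-T[:3,3])
    return np.array([m["fx"]*c[0]/c[2]+m["cx"],m["fy"]*c[1]/c[2]+m["cy"]])
E
python3 - <<'E'
from h import *
c=lambda x,y:(175+x/4,180+(y-380)/4)
b=ray("top",*c(381,495),.166);sh=ray("top",*c(46,465),.092);pl=ray("top",*c(682,522),.122)
print("button",b,"shoe",sh,"plain",pl,"len",np.linalg.norm(sh-pl))
f=np.array([ray("top",*c(*q),.014) for q in((204,433),(560,464),(552,560),(200,528))]);print(f,f.mean(0))
a=(f[0]+f[3]-f[1]-f[2])[:2];print("foot dir",np.degrees(np.arctan2(a[1],a[0])))
a=(sh-pl)[:2];d=a/np.linalg.norm(a);print("bar dir",np.degrees(np.arctan2(a[1],a[0])))
print("button along from bar middle",((b-(sh+pl)/2)[:2]@d))
print("perp",np.cross(d,(b-pl)[:2]))
B=imaging.capture("side");
g=lambda x,y:(225+x/4,165+y/4)
print("side button",ray("side",*g(263,100),.166), "side plain top", ray("side",*g(350,85),.133))
E
```

```text
button [ 0.54137326 -0.04407294  0.166     ] shoe [0.56013782 0.17794555 0.092     ] plain [ 0.52577308 -0.23799257  0.122     ] len 0.41843214447042754
[[ 0.58514615  0.07953846  0.014     ]
 [ 0.56503848 -0.1710678   0.014     ]
 [ 0.49789878 -0.16537516  0.014     ]
 [ 0.51829969  0.08155591  0.014     ]] [ 0.54159577 -0.04383715  0.014     ]
foot dir 85.34535051952062
bar dir 85.27695919369367
button along from bar middle -0.014131994067366203
perp 0.0004199978560016082
side button [ 0.53792638 -0.0360557   0.166     ] side plain top [ 0.51483716 -0.18558317  0.133     ]<stdin>:9: DeprecationWarning: Arrays of 2-dimensional vectors are deprecated. Use arrays of 3-dimensional vectors instead. (deprecated in NumPy 2.0)
```

Jig origin is about (0.5415, -0.044) and the bar runs at 85.3°. The edge is about 14 mm on the plain side of the bar's middle, so the bar must move 34 to 97 mm towards -y. I'll push the shoe end face with closed fingers, so the bar stays free to level itself.

Emit:
drive_tool(deltas="0 7 45 15 0.1; 0 14 90 30 0.2; 0 20 135 40 0.3; 0 27 180 40 0.4; 0 34 225 40 0.5; 0 40 268 40 0.6; 0 62 310 40 0.7; 0 84 352 40 0.8; 0 106 394 40 0.9; 0 128 436 40 1.0; 0 150 478 40 1.06; 0 171 520 40 1.06")

```text
time_s: 1.35
position: [0.432, -0.0463, 0.2626]
tcp_rot: [[0.08, 0.997, 0.0], [0.997, -0.08, -0.0], [-0.0, 0.0, -1.0]]
force: [0.8, -0.5, -0.6]
opening: 0.034
grasp_force: 0.0
```

Emit:
drive_tool(deltas="0 22 42 0 0; 0 44 84 0 0; 0 66 126 0 0; 0 88 168 0 0; 0 110 210 0 0; 0 131 252 0 0; 0 131 252 -40 0; 0 131 252 -40 0; 0 131 252 -40 0")

```text
time_s: 2.25
position: [0.5611, 0.2035, 0.2216]
tcp_rot: [[0.081, 0.997, -0.004], [0.997, -0.081, -0.001], [-0.001, -0.004, -1.0]]
force: [1.3, 0.1, 0.8]
opening: 0.006
grasp_force: 0.0
```

Run:
```python
from h import *
s=bot.read_state(); print(s["time_s"],s["position"],np.round(s["tcp_rot"],3),s["force"],s["opening"])
a=imaging.capture("side")[165:260,225:345]; b=imaging.capture("top")[180:235,175:360]
cv2.imwrite("pics/s1.png",cv2.resize(np.hstack([a,np.zeros((95,5,3),np.uint8)])[:,:,::-1],None,fx=4,fy=4,interpolation=2))
```

```text
2.25 [0.56111038 0.20346135 0.22157175] [[ 0.081  0.997 -0.004]
 [ 0.997 -0.081 -0.001]
 [-0.001 -0.004 -1.   ]] [1.25270142 0.0650296  0.78314249] 0.006196180976105479
```

View pics/s1.png

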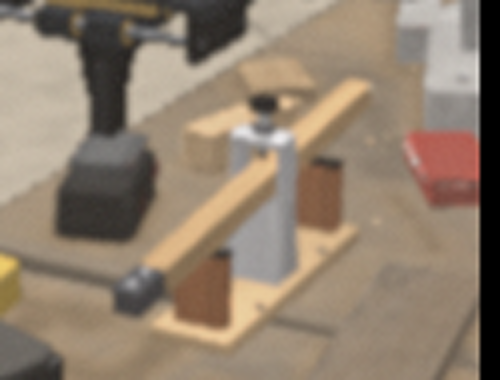

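The bar is unobstructed, with the shoe at crop (138,288). The fingertip hangs just beyond the shoe, as planned. Next I lower it and push.

Emit:
drive_tool(deltas="0 0 0 -40 0; 0 0 0 -80 0; 0 0 0 -120 0; 0 0 0 -150 0; 0 0 0 -150 0; 0 0 0 -150 0")

```text
time_s: 2.95
position: [0.5636, 0.2033, 0.074]
tcp_rot: [[0.082, 0.997, 0.002], [0.997, -0.082, 0.0], [0.0, 0.002, -1.0]]
force: [0.9, 0.2, 0.0]
opening: 0.004
grasp_force: 0.0
```

Emit:
drive_tool(deltas="0 0 -4 0 0; 0 -1 -8 0 0; 0 -1 -12 0 0; 0 -1 -16 0 0; 0 -2 -20 0 0; 0 -2 -24 0 0; 0 -2 -28 0 0; 0 -3 -32 0 0; 0 -3 -36 0 0; 0 -3 -40 0 0; 0 -3 -40 0 0")

```text
time_s: 4.05
position: [0.56, 0.164, 0.0731]
tcp_rot: [[0.081, 0.997, 0.001], [0.997, -0.081, 0.001], [0.001, 0.001, -1.0]]
force: [0.0, 3.4, 4.1]
opening: 0.006
grasp_force: 2.1
```

Run:
```python
from h import *
s=bot.read_state(); print(s["time_s"],s["position"])
a=imaging.capture("side")[165:260,225:345]; b=imaging.capture("top")[180:235,175:360]
p=lambda i:cv2.copyMakeBorder(i,0,0,0,185-i.shape[1],0)
cv2.imwrite("pics/s2.png",cv2.resize(np.vstack([p(a),b])[:,:,::-1],None,fx=4,fy=4,interpolation=2))
```

```text
4.05 [0.56002206 0.16397324 0.07305076]
```

View pics/s2.png

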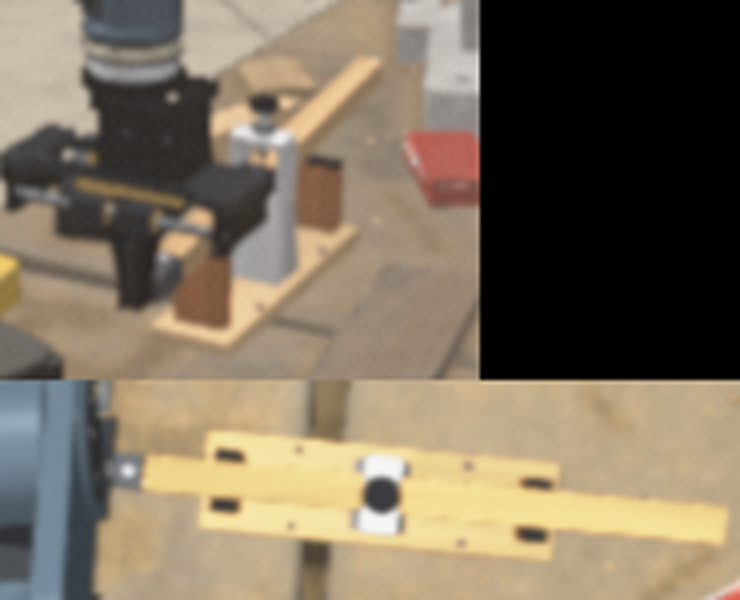

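The bar slides as intended: the plain end is now at top crop (727,525), and in the side view its upper corner at (380,60) is still raised. The shoe is still down. I'll write an automatic tilt check on the plain end and keep pushing.

```bash
cat >> h.py <<'E'
O=np.array([.5415,-.044]); D=np.array([.0820,.9966]); X=np.array([.9966,-.0820])
def pt(s,x,z): return np.r_[O+D*s+X*x,z]
def wood(im):
    h=cv2.cvtColor(im,cv2.COLOR_RGB2HSV); return h
def check(save=None):
    s=bot.read_state(); a=imaging.capture("side"); b=imaging.capture("top")
    if save: np.savez(save,a=a,b=b)
    # top: bar chroma profile along the bar's axis beyond the foot's -y end
    t=b.astype(float); ch=lambda i:i[:,:,0]-i[:,:,2]
    prof=[];ss=np.arange(-.16,-.34,-.001)
    c=ch(t).astype(np.float32); q=np.array([proj("top",pt(k,0,.107+.011)) for k in ss],np.float32)
    v=cv2.remap(c,q[None,:,0],q[None,:,1],1)[0]; th=(v[:15].mean()+v[-15:].mean())/2
    e=ss[np.argmax(v<th)]
    # side: bar top edge height at s=e+30mm, scanning z in the vertical plane of the bar's axis
    c=ch(a.astype(float)).astype(np.float32); out=[]
    for k in (e+.015,e+.03,e+.045):
        zs=np.arange(.07,.16,.0005); q=np.array([proj("side",pt(k,0,z)) for z in zs],np.float32)
        w=cv2.remap(c,q[None,:,0],q[None,:,1],1)[0]; i=np.argmax(w); h=(w[i]+min(w[0],w[-1]))/2
        r=w>(w.max()+np.median(w[:20]))/2; z=zs[r]; out.append((round(float(z.min()),4),round(float(z.max()),4),round((z.mean()-.096)/-k,3)))
    print(round(s["time_s"],2),"tcp",np.round(s["position"],4),"F",np.round(s["force"],1),"end s",round(e,4),"balance offset",round(-.21-e+0,4)*-1,out)
E
python3 -c "
from h import *
check('c0.npz')"
```

```text
4.15 tcp [0.5598 0.164  0.0729] F [0.3 4.2 3.3] end s -0.224 balance offset -0.014 [(0.1155, 0.1395, np.float64(0.151)), (0.113, 0.1435, np.float64(0.166)), (0.1115, 0.144, np.float64(0.177))]
```

Emit:
drive_tool(deltas="0 0 -2 0 0; 0 0 -4 0 0; 0 0 -6 0 0; 0 -1 -8 1 0; 0 -1 -10 1 0; 0 -1 -12 1 0; 0 -1 -14 1 0; 0 -1 -16 1 0; 0 -1 -18 1 0; 0 -2 -20 1 0")

```text
time_s: 5.25
position: [0.5586, 0.1454, 0.0744]
tcp_rot: [[0.082, 0.997, 0.003], [0.997, -0.082, 0.002], [0.003, 0.003, -1.0]]
force: [0.7, 8.6, 7.3]
opening: 0.007
grasp_force: 4.5
```

```bash
python3 -c "
from h import *
check('c1.npz')"
```

```text
5.25 tcp [0.5586 0.1454 0.0744] F [0.7 8.6 7.3] end s -0.243 balance offset -0.033 [(0.1185, 0.144, np.float64(0.155)), (0.116, 0.149, np.float64(0.171)), (0.1145, 0.1495, np.float64(0.182))]
```

The push presses the shoe down by friction (Fz 7 N). I'll back off to relieve that, then push along the bar's own slope, rising slightly.

Emit:
drive_tool(deltas="0 0 4 0 0; 0 0 4 0 0; 0 0 2 0 0; 0 0 0 0 0; 0 0 -2 1 0; 0 0 -4 1 0; 0 0 -6 1 0; 0 -1 -8 2 0")

```text
time_s: 6.15
position: [0.5565, 0.1358, 0.0755]
tcp_rot: [[0.081, 0.997, 0.0], [0.997, -0.081, 0.0], [0.0, 0.0, -1.0]]
force: [-0.4, 2.8, -0.9]
opening: 0.005
grasp_force: 1.4
```

```bash
python3 -c "
from h import *
check('c2.npz')"
```

```text
6.15 tcp [0.5565 0.1358 0.0755] F [-0.4  2.8 -0.9] end s -0.251 balance offset -0.041 [(0.102, 0.1245, np.float64(0.073)), (0.101, 0.129, np.float64(0.086)), (0.101, 0.13, np.float64(0.095))]
```

Emit:
drive_tool(deltas="0 0 4 0 0; 0 1 8 0 0; 0 1 14 0 0; 0 1 14 0 0; 0 1 14 0 0")

```text
time_s: 6.75
position: [0.5574, 0.1502, 0.0755]
tcp_rot: [[0.08, 0.997, -0.0], [0.997, -0.08, -0.0], [-0.0, -0.0, -1.0]]
force: [-0.3, -0.2, -0.2]
opening: 0.007
grasp_force: 0.0
```

```bash
python3 -c "
from h import *
check('c3.npz')"
```

```text
6.75 tcp [0.5574 0.1502 0.0755] F [-0.3 -0.2 -0.2] end s -0.252 balance offset -0.042 [(0.1075, 0.1315, np.float64(0.099)), (0.107, 0.1355, np.float64(0.114)), (0.1055, 0.137, np.float64(0.122))]
```

Emit:
drive_tool(deltas="0 0 0 0 0; 0 0 0 0 0; 0 0 0 0 0; 0 0 0 0 0; 0 0 0 0 0; 0 0 0 0 0; 0 0 0 0 0; 0 0 0 0 0")

```text
time_s: 7.65
position: [0.5575, 0.1499, 0.0756]
tcp_rot: [[0.081, 0.997, -0.0], [0.997, -0.081, -0.0], [-0.0, -0.0, -1.0]]
force: [-0.3, -0.7, -0.6]
opening: 0.0
grasp_force: 0.0
```

```bash
python3 -c "
from h import *
check('c4.npz')"
```

```text
7.65 tcp [0.5575 0.1499 0.0756] F [-0.3 -0.7 -0.6] end s -0.252 balance offset -0.042 [(0.108, 0.131, np.float64(0.099)), (0.1075, 0.1355, np.float64(0.115)), (0.106, 0.1365, np.float64(0.122))]
```

Run:
```python
from h import *
z=np.load("c4.npz");a=z["a"].copy()
y=np.load("c1.npz")["a"]
f=lambda i:cv2.resize(i[165:260,225:345,::-1],None,fx=3.3,fy=6,interpolation=2)
cv2.imwrite("pics/s4.png",np.hstack([f(y),f(a)]))
for k in(-.252,.168):
  for t in(.071,0,-.071):
    print(k,t,np.round(proj("side",pt(k,-.012,.107-t*k)),1),np.round(proj("side",pt(k,.012,.107-t*k)),1))
```

```text
-0.252 0.071 [323.6 179.4] [317.4 178.4]
-0.252 0 [323.4 184. ] [317.3 183. ]
-0.252 -0.071 [323.2 188.7] [317.1 187.6]
0.168 0.071 [269.1 229.6] [262. 228.]
0.168 0 [269.1 225.9] [262.  224.4]
0.168 -0.071 [269.1 222.2] [261.9 220.6]
```

View pics/s4.png

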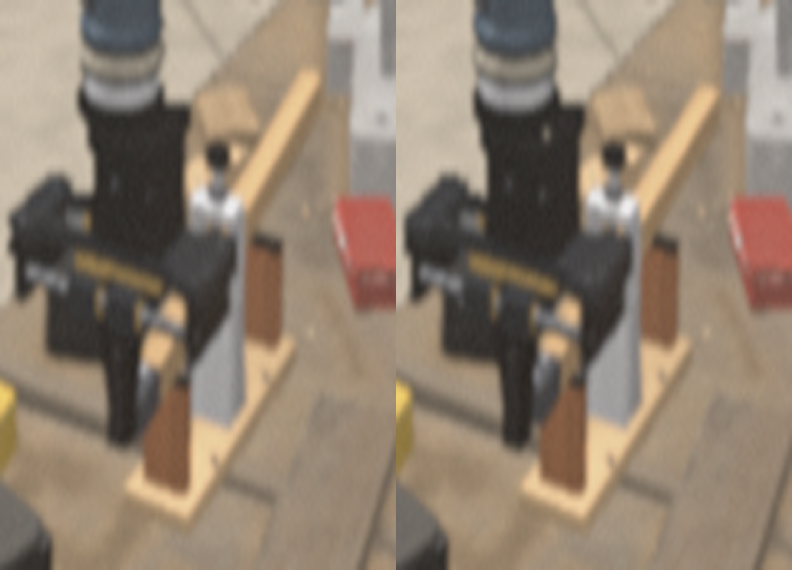

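The plain end corner sits about 3 px lower than in the tilted picture (right panel (717,88), left panel (318,70)). It has been steady for a second, so the bar looks level. I'll lift away and check with a clear view.

Emit:
drive_tool(deltas="0 1 15 0 0; 0 2 30 0 0; 0 2 30 40 0; 0 2 30 80 0; 0 2 30 120 0; 0 2 30 150 0; 0 2 30 150 0; 0 2 30 150 0")

```text
time_s: 8.55
position: [0.5594, 0.1811, 0.2262]
tcp_rot: [[0.08, 0.997, 0.001], [0.997, -0.08, 0.0], [0.001, 0.001, -1.0]]
force: [-0.6, -0.2, -0.5]
opening: 0.007
grasp_force: 0.0
```

Run:
```python
from h import *
check('c5.npz')
z=np.load("c5.npz")
cv2.imwrite("pics/s5.png",cv2.resize(z["a"][170:255,240:340,::-1],(700,595),interpolation=2))
```

```text
8.55 tcp [0.5594 0.1811 0.2262] F [-0.6 -0.2 -0.5] end s -0.252 balance offset -0.042 [(0.1085, 0.131, np.float64(0.1)), (0.108, 0.1355, np.float64(0.116)), (0.106, 0.1365, np.float64(0.122))]
```

View pics/s5.png

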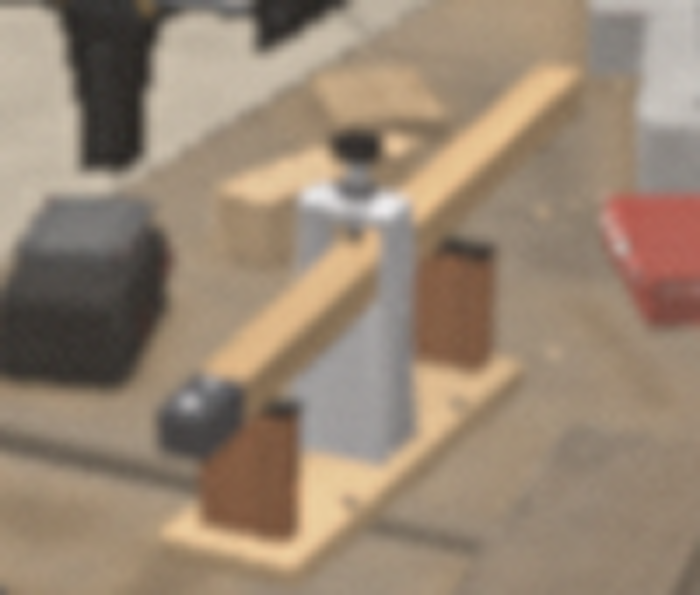

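In this view the plain end corner is at (580,72) and the wood/shoe joint at (245,380). The gap over the shoe rest (280,408) is unclear. I'll measure the bar's slope numerically against the start picture.

```bash
cat >> h.py <<'E'
def slope(a,off,verbose=1):
    """z of the bar's top-face/near-side-face edge along s (side view), line fit; off = bar middle at s=-off"""
    g=cv2.cvtColor(a,cv2.COLOR_RGB2GRAY).astype(np.float32); S=[];Z=[]
    zs=np.arange(.08,.15,.0005)
    for s in np.r_[np.arange(-off-.195,-.05,.006),np.arange(.03,-off+.16,.006)]:
        q=np.array([proj("side",pt(s,-.012,z)) for z in zs],np.float32)
        w=np.gradient(cv2.GaussianBlur(cv2.remap(g,q[None,:,0],q[None,:,1],1),(0,0),3)[0])
        c=.107+.006; lim=(zs>.09)&(zs<.142); i=np.argmax(np.where(lim,w,-9)); S.append(s);Z.append(zs[i])
    S,Z=np.array(S),np.array(Z); k=np.ones(len(S),bool)
    for _ in range(8):
        p=np.polyfit(S[k],Z[k],1); r=abs(Z-np.polyval(p,S)); k=r<max(.002,1.5*np.median(r))
    print("slope",np.round(p,4),"inliers",k.sum(),len(k))
    if verbose: print(np.round(np.c_[S,Z]*1000)[::3].tolist())
E
python3 - <<'E'
from h import *
slope(cv2.imread("pics/side0.png")[:,:,::-1].copy(),-.014); slope(np.load("c5.npz")["a"],.042)
E
```

```text
Traceback (most recent call last):
  File "h.py", line 35, in slope
    q=np.array([proj("side",pt(s,-.012,z)) for z in zs],np.float32)
                ~~~~^^^^^^^^^^^^^^^^^^^^^^
  File "h.py", line 8, in proj
    m=imaging.camera_model(n);T=np.array(m["T"]); c=T[:3,:3].T@(np.asarray(p)-T[:3,3])
ValueError: time passes only in moves, steps and waits
```

```bash
sed -i 's/m=imaging.camera_model(n)/m=CM(n)/; s/^import numpy as np, cv2/import numpy as np, cv2, functools\nCM=functools.lru_cache(imaging.camera_model)/' h.py
python3 - <<'E'
from h import *
slope(cv2.imread("pics/side0.png")[:,:,::-1].copy(),-.014); slope(np.load("c5.npz")["a"],.042)
E
```

```text
slope [-0.061   0.1068] inliers 47 47
[[-181.0, 116.0], [-163.0, 118.0], [-145.0, 116.0], [-127.0, 115.0], [-109.0, 114.0], [-91.0, 112.0], [-73.0, 111.0], [-55.0, 111.0], [42.0, 104.0], [60.0, 104.0], [78.0, 103.0], [96.0, 102.0], [114.0, 101.0], [132.0, 98.0], [150.0, 98.0], [168.0, 96.0]]
slope [-0.0672  0.1084] inliers 43 47
[[-237.0, 122.0], [-219.0, 123.0], [-201.0, 124.0], [-183.0, 121.0], [-165.0, 119.0], [-147.0, 119.0], [-129.0, 117.0], [-111.0, 116.0], [-93.0, 115.0], [-75.0, 114.0], [-57.0, 112.0], [36.0, 142.0], [54.0, 105.0], [72.0, 104.0], [90.0, 102.0], [108.0, 101.0]]
```

The slope fit gives 0.067 now against 0.061 at the start, so the bar still rests on the shoe side. It isn't balanced yet. Finger friction had been lifting and pressing it. I'll continue in small steps, backing off each time.

Emit:
drive_tool(deltas="0 0 0 -40 0; 0 0 0 -80 0; 0 0 0 -120 0; 0 0 0 -148 0; 0 -1 -20 -148 0; 0 -3 -40 -148 0; 0 -3 -43 -148 0; 0 -3 -46 -148 0; 0 -4 -48 -148 0; 0 -4 -50 -148 0; 0 -4 -50 -148 0; 0 -4 -44 -148 0")

```text
time_s: 9.85
position: [0.5555, 0.1355, 0.0778]
tcp_rot: [[0.081, 0.997, 0.0], [0.997, -0.081, -0.001], [-0.001, 0.0, -1.0]]
force: [-0.7, 0.8, -0.4]
opening: 0.004
grasp_force: 0.0
```

```bash
sed -i 's/,np.arange(.03,-off+.16,.006)\]/,np.arange(.03,-off+.16,.006)[:0 if part else 99]]/; s/def slope(a,off,verbose=1)/def slope(a,off,verbose=1,part=0)/' h.py
cat >> h.py <<'E'
def chk():
    check('l.npz'); slope(np.load('l.npz')["a"],.06,0,1)
E
python3 - <<'E'
from h import *
for i,o in((1,.033),(2,.041),(4,.042),(5,.042)): slope(np.load(f"c{i}.npz")["a"],o,0,1)
chk()
E
```

```text
slope [-0.1054  0.1116] inliers 26 30
slope [-0.0424  0.1078] inliers 30 31
slope [-0.0723  0.1077] inliers 31 32
slope [-0.069   0.1081] inliers 30 32
9.85 tcp [0.5555 0.1355 0.0778] F [-0.7  0.8 -0.4] end s -0.257 balance offset -0.047 [(0.106, 0.132, np.float64(0.095)), (0.1045, 0.1365, np.float64(0.108)), (0.1045, 0.136, np.float64(0.114))]
slope [-0.0584  0.1082] inliers 32 35
```

Emit:
drive_tool(deltas="0 0 0 0 0; 0 0 -4 0 0; 0 0 -7 0 0; 0 0 -9 0 0; 0 0 -10 0 0; 0 0 -10 0 0; 0 0 0 0 0; 0 0 0 0 0; 0 0 0 0 0; 0 0 0 0 0; 0 0 0 0 0; 0 0 0 0 0")

```text
time_s: 11.15
position: [0.5554, 0.1357, 0.0775]
tcp_rot: [[0.081, 0.997, -0.0], [0.997, -0.081, -0.0], [-0.0, -0.0, -1.0]]
force: [0.1, 0.3, -0.6]
opening: 0.008
grasp_force: 0.0
```

```bash
python3 -c "
from h import *
chk()"
```

```text
11.15 tcp [0.5554 0.1357 0.0775] F [ 0.1  0.3 -0.6] end s -0.261 balance offset -0.051 [(0.106, 0.1325, np.float64(0.095)), (0.1045, 0.136, np.float64(0.105)), (0.104, 0.136, np.float64(0.111))]
slope [-0.0542  0.1087] inliers 34 35
```

Emit:
drive_tool(deltas="0 0 -5 0 0; 0 0 -9 0 0; 0 0 -11 0 0; 0 0 -13 0 0; 0 -1 -15 0 0; 0 -1 -15 0 0; 0 0 -5 0 0; 0 0 -5 0 0; 0 0 -5 0 0; 0 0 -5 0 0; 0 0 -5 0 0; 0 0 -5 0 0")

```text
time_s: 12.45
position: [0.5554, 0.1307, 0.0775]
tcp_rot: [[0.081, 0.997, -0.0], [0.997, -0.081, -0.0], [-0.0, -0.0, -1.0]]
force: [-0.3, -1.1, 0.0]
opening: 0.007
grasp_force: 0.0
```

```bash
python3 -c "
from h import *
chk()"
```

```text
12.45 tcp [0.5554 0.1307 0.0775] F [-0.3 -1.1  0. ] end s -0.267 balance offset -0.057 [(0.1065, 0.133, np.float64(0.094)), (0.106, 0.138, np.float64(0.11)), (0.105, 0.138, np.float64(0.115))]
slope [-0.062   0.1084] inliers 33 35
```

Emit:
drive_tool(deltas="0 0 -5 0 0; 0 0 -9 0 0; 0 0 -11 0 0; 0 0 -13 0 0; 0 -1 -14 0 0; 0 -1 -14 0 0; 0 0 -5 0 0; 0 0 -5 0 0; 0 0 -5 0 0; 0 0 -5 0 0; 0 0 -5 0 0; 0 0 -5 0 0")

```text
time_s: 13.75
position: [0.5554, 0.1257, 0.0775]
tcp_rot: [[0.081, 0.997, -0.0], [0.997, -0.081, -0.0], [-0.0, -0.0, -1.0]]
force: [-0.6, 0.2, -0.3]
opening: 0.009
grasp_force: 0.0
```

```bash
python3 -c "
from h import *
chk()"
```

```text
13.75 tcp [0.5554 0.1257 0.0775] F [-0.6  0.2 -0.3] end s -0.271 balance offset -0.061 [(0.109, 0.133, np.float64(0.098)), (0.1075, 0.1375, np.float64(0.11)), (0.107, 0.139, np.float64(0.119))]
slope [-0.0619  0.109 ] inliers 34 35
```

Emit:
drive_tool(deltas="0 0 -5 0 0; 0 0 -9 0 0; 0 0 -11 0 0; 0 0 -13 0 0; 0 -1 -14 0 0; 0 -1 -14 0 0; 0 0 -5 0 0; 0 0 -5 0 0; 0 0 -5 0 0; 0 0 -5 0 0; 0 0 -5 0 0; 0 0 -5 0 0")

```text
time_s: 15.05
position: [0.5554, 0.1207, 0.0775]
tcp_rot: [[0.081, 0.997, -0.0], [0.997, -0.081, -0.0], [-0.0, -0.0, -1.0]]
force: [-0.0, -0.4, 1.1]
opening: 0.007
grasp_force: 0.0
```

```bash
python3 -c "
from h import *
chk()"
```

```text
15.05 tcp [0.5554 0.1207 0.0775] F [-0.  -0.4  1.1] end s -0.274 balance offset -0.064 [(0.093, 0.111, np.float64(0.023)), (0.093, 0.116, np.float64(0.035)), (0.0935, 0.1175, np.float64(0.041))]
slope [0.0157 0.1094] inliers 34 35
```

The slope jumped to about level. I'll wait and confirm.

Emit:
drive_tool(deltas="0 0 2 0 0; 0 0 5 0 0; 0 0 8 0 0; 0 0 8 0 0; 0 0 8 0 0; 0 0 8 0 0; 0 0 8 0 0; 0 0 8 0 0")

```text
time_s: 15.95
position: [0.5554, 0.1288, 0.0776]
tcp_rot: [[0.081, 0.997, -0.0], [0.997, -0.081, -0.0], [-0.0, -0.0, -1.0]]
force: [0.3, -0.9, 0.8]
opening: 0.004
grasp_force: 0.0
```

```bash
python3 -c "
from h import *
chk(); a=np.load('l.npz')['a'];cv2.imwrite('pics/s6.png',cv2.resize(a[170:255,240:340,::-1],(700,595),interpolation=2))"
```

```text
15.95 tcp [0.5554 0.1288 0.0776] F [ 0.3 -0.9  0.8] end s -0.274 balance offset -0.064 [(0.0915, 0.109, np.float64(0.016)), (0.0925, 0.113, np.float64(0.028)), (0.0915, 0.115, np.float64(0.032))]
slope [0.0204 0.1089] inliers 34 35
```

Emit:
drive_tool(deltas="0 0 0 0 0; 0 0 0 0 0; 0 0 0 0 0; 0 0 0 0 0; 0 0 0 0 0; 0 0 0 0 0; 0 0 0 0 0; 0 0 0 0 0")

```text
time_s: 16.85
position: [0.5554, 0.1289, 0.0775]
tcp_rot: [[0.081, 0.997, -0.0], [0.997, -0.081, 0.0], [0.0, -0.0, -1.0]]
force: [-0.2, -0.2, -0.4]
opening: 0.004
grasp_force: 0.0
```

```bash
python3 -c "
from h import *
chk()"
```

```text
16.85 tcp [0.5554 0.1289 0.0775] F [-0.2 -0.2 -0.4] end s -0.274 balance offset -0.064 [(0.0925, 0.11, np.float64(0.02)), (0.0925, 0.1145, np.float64(0.031)), (0.0925, 0.116, np.float64(0.036))]
slope [0.0179 0.1087] inliers 35 35
```

Level and steady at offset about 64 mm; it tipped between 61 and 64, so the balance point is about 66 to 69 mm. One last 3 mm push will centre it on the flat, then I lift away and verify.

Emit:
drive_tool(deltas="0 0 -8 0 0; 0 -1 -14 0 0; 0 -1 -16 0 0; 0 -1 -18 0 0; 0 -1 -19 0 0; 0 -1 -20 0 0; 0 -1 -20 0 0; 0 -1 -16 0 0; 0 0 -4 0 0; 0 0 5 0 0; 0 0 5 30 0; 0 0 5 70 0")

```text
time_s: 18.15
position: [0.5534, 0.1348, 0.1461]
tcp_rot: [[0.079, 0.997, -0.006], [0.997, -0.079, -0.001], [-0.001, -0.006, -1.0]]
force: [0.8, -0.3, -0.1]
opening: 0.002
grasp_force: 0.0
```

Emit:
drive_tool(deltas="0 0 10 40 0; 0 0 20 75 0; 0 0 20 75 0; 0 0 20 75 0; 0 0 20 75 0; 0 0 20 75 0; 0 0 20 75 0")

```text
time_s: 18.85
position: [0.5547, 0.1536, 0.221]
tcp_rot: [[0.081, 0.997, -0.003], [0.997, -0.081, -0.0], [-0.001, -0.003, -1.0]]
force: [0.6, 0.1, -1.1]
opening: 0.006
grasp_force: 0.0
```

```bash
python3 -c "
from h import *
chk(); a=np.load('l.npz')['a'];slope(a,.067,0);b=np.load('l.npz')['b']
cv2.imwrite('pics/s7.png',cv2.resize(a[170:255,240:340,::-1],(700,595),interpolation=2))"
```

```text
18.85 tcp [0.5547 0.1536 0.221 ] F [ 0.6  0.1 -1.1] end s -0.273 balance offset -0.063 [(0.0815, 0.094, np.float64(-0.032)), (0.082, 0.098, np.float64(-0.025)), (0.0825, 0.1, np.float64(-0.021))]
slope [0.0727 0.1089] inliers 35 35
slope [0.0725 0.1089] inliers 47 47
```

View pics/s7.png

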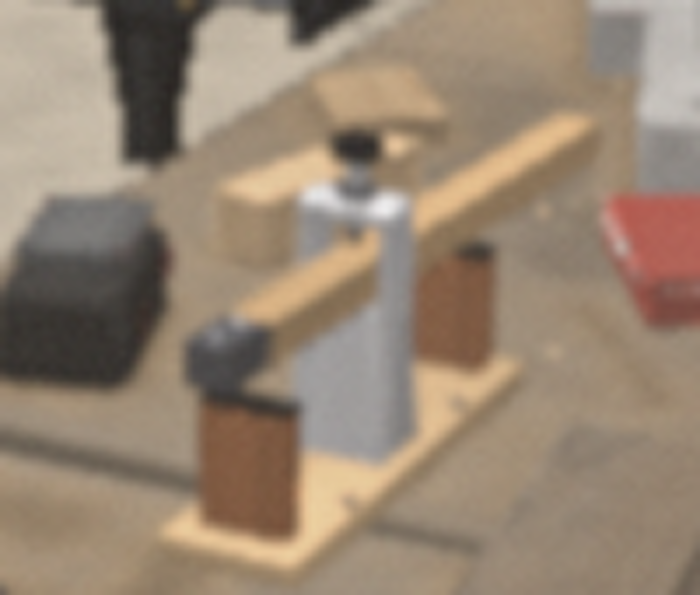

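The bar has now tipped the other way (slope +0.072, shoe up, plain end low at crop (590,120)), so that push went just too far. I'll nudge it back 3 to 4 mm from the plain end.

Emit:
drive_tool(deltas="0 -4 -46 0 0; 0 -7 -92 0 0; 0 -11 -138 0 0; 0 -14 -184 0 0; 0 -18 -230 0 0; 0 -21 -276 0 0; 0 -25 -322 0 0; 0 -28 -368 0 0; 0 -32 -414 0 0; 0 -35 -460 0 0; 0 -39 -505 0 0; 0 -39 -507 0 0")

```text
time_s: 20.15
position: [0.5158, -0.3599, 0.2222]
tcp_rot: [[0.087, 0.996, 0.001], [0.996, -0.087, -0.004], [-0.004, 0.002, -1.0]]
force: [-0.1, 1.6, -0.1]
opening: 0.009
grasp_force: 0.0
```

Emit:
drive_tool(deltas="0 0 0 -45 0; 0 0 0 -90 0; 0 0 0 -130 0; 0 0 0 -149 0; 0 0 0 -149 0; 0 1 10 -149 0; 0 1 14 -149 0; 0 2 18 -149 0; 0 2 21 -149 0; 0 2 23 -149 0; 0 2 23 -149 0")

```text
time_s: 21.25
position: [0.519, -0.3309, 0.0744]
tcp_rot: [[0.081, 0.997, 0.002], [0.997, -0.081, -0.002], [-0.002, 0.002, -1.0]]
force: [0.0, -2.3, -0.3]
opening: 0.007
grasp_force: 1.1
```

Run:
```python
from h import *
s=bot.read_state();print(s["time_s"],s["position"],s["force"],"s=",(s["position"][:2]-O)@D)
a=imaging.capture("side")[165:260,225:345]; b=imaging.capture("top")[180:235,175:360]
p=lambda i:cv2.copyMakeBorder(i,0,0,0,185-i.shape[1],0)
cv2.imwrite("pics/s8.png",cv2.resize(np.vstack([p(a),b])[:,:,::-1],None,fx=4,fy=4,interpolation=2))
```

```text
21.25 [ 0.51901461 -0.33087486  0.07437655] [ 0.02705552 -2.30182659 -0.32639105] s= -0.2877432873882954
```

View pics/s8.png

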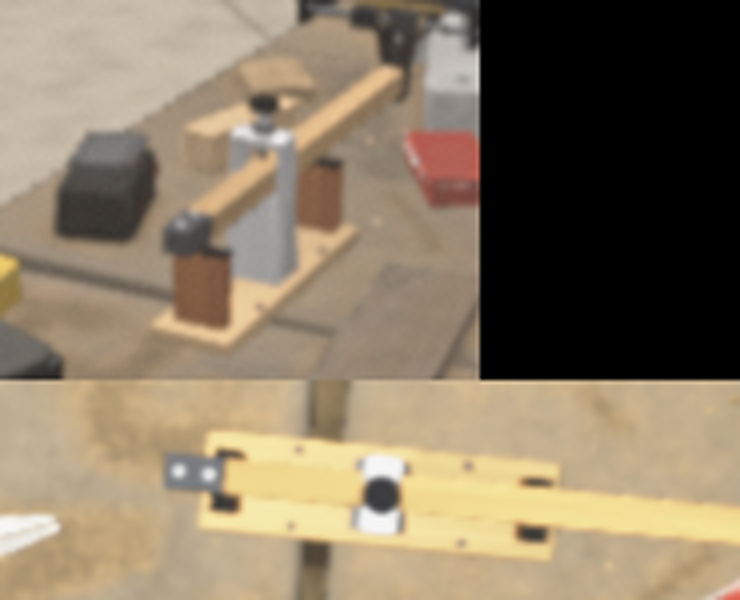

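The fingers touch the plain end (Fy -2.3 N) and the shoe at crop (188,232) is in clear view. I'll push 2 mm, back off and check.

Emit:
drive_tool(deltas="0 0 1 0 0; 0 0 2 0 0; 0 0 2 0 0; 0 0 -4 0 0; 0 0 -7 0 0; 0 0 -7 0 0; 0 0 -7 0 0; 0 0 -7 0 0; 0 0 -7 0 0; 0 0 -7 0 0")

```text
time_s: 22.35
position: [0.5184, -0.3369, 0.0736]
tcp_rot: [[0.081, 0.997, -0.0], [0.997, -0.081, 0.0], [0.0, -0.0, -1.0]]
force: [-0.1, 0.1, -0.2]
opening: -0.001
grasp_force: 0.0
```

```bash
cat >> h.py <<'E'
def chk2():
    a=imaging.capture("side"); s=bot.read_state(); print(round(s["time_s"],2),np.round(s["position"],4),np.round(s["force"],1)); slope(a,.065,0); np.savez("l.npz",a=a)
E
python3 -c "
from h import *
chk2()"
```

```text
22.4 [ 0.5184 -0.337   0.0736] [0.6 0.6 0.7]
slope [0.0112 0.1089] inliers 45 46
```

Level again. The bar is near the plain-heavy edge of the window, so I'll nudge it 2 mm further to centre it.

Emit:
drive_tool(deltas="0 0 5 0 0; 0 0 8 0 0; 0 0 9 0 0; 0 0 10 0 0; 0 0 11 0 0; 0 0 11 0 0; 0 0 7 0 0; 0 -1 -5 0 0; 0 -1 -15 0 0; 0 -1 -15 0 0; 0 -1 -15 0 0; 0 -1 -15 0 0")

```text
time_s: 23.6
position: [0.5172, -0.3518, 0.0734]
tcp_rot: [[0.081, 0.997, -0.001], [0.997, -0.081, 0.001], [0.001, -0.001, -1.0]]
force: [-0.8, -0.4, -0.1]
opening: 0.002
grasp_force: 0.0
```

```bash
python3 -c "
from h import *
chk2()"
```

```text
23.65 [ 0.5172 -0.3517  0.0734] [-0.5  0.6  0.1]
slope [-0.0307  0.1092] inliers 44 46
```

Emit:
drive_tool(deltas="0 0 0 45 0; 0 0 0 90 0; 0 0 0 135 0; 0 0 0 149 0; 0 0 0 149 0; 0 0 0 149 0; 0 0 0 149 0; 0 0 0 149 0; 0 0 0 149 0; 0 0 0 149 0")

```text
time_s: 24.65
position: [0.5172, -0.3519, 0.2216]
tcp_rot: [[0.081, 0.997, -0.001], [0.997, -0.081, 0.001], [0.001, -0.001, -1.0]]
force: [-0.9, -0.5, 0.1]
opening: 0.006
grasp_force: 0.0
```

```bash
python3 -c "
from h import *
chk2(); a=np.load('l.npz')['a']
b=imaging.capture('top'); u,v=proj('top',pt(0,0,.166)); print(u,v)
g=cv2.cvtColor(b,cv2.COLOR_RGB2GRAY)[200:218,262:279]; m=(g<70).astype(np.uint8); M=cv2.moments(m,True); c=(M['m10']/M['m00']+262,M['m01']/M['m00']+200); print(c,m.sum(),ray('top',*c,.166))
cv2.imwrite('pics/s9.png',cv2.resize(a[170:255,240:340,::-1],(700,595),interpolation=2))"
```

```text
24.7 [ 0.5173 -0.352   0.2218] [-0.2  0.3  0.4]
slope [-0.0551  0.1094] inliers 43 46
270.2209609588797 208.69877835134056
(269.8235294117647, 208.35294117647058) 34 [ 0.54235211 -0.04300629  0.166     ]
```

View pics/s9.png

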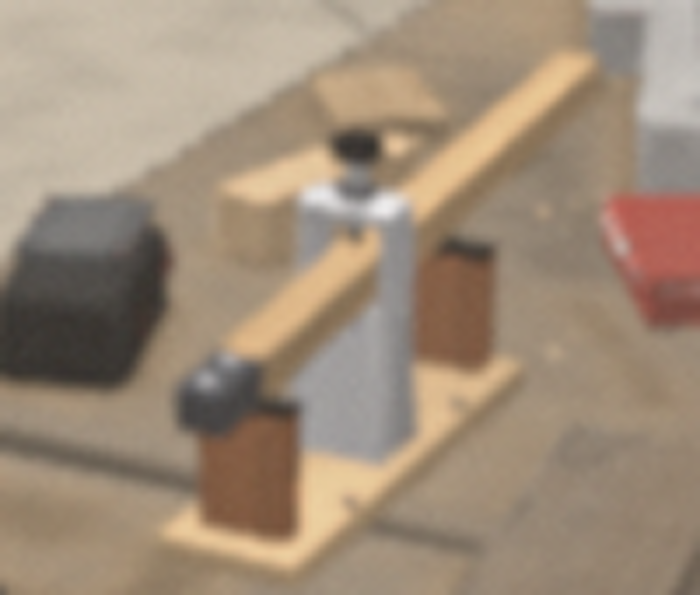

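The bar has gone back shoe-down (slope -0.055), so the earlier 0.011 reading was a rocking transient. I'll measure its present position with the parallax corrected for tilt.

```bash
cat >> h.py <<'E'
def pos(b,t):
    """bar offset o from plain-end edge in top view, for known tilt t (shoe down +)"""
    c=(b[:,:,0].astype(np.float32)-b[:,:,2]); ss=np.arange(-.14,-.34,-.0005)
    v=sum(cv2.remap(c,*[np.array([proj("top",pt(k,x,.107-t*k)) for k in ss],np.float32)[None,:,i] for i in(0,1)],1)[0] for x in(-.006,0,.006))
    th=(np.median(v[:80])+np.median(v[-60:]))/2; i=np.where(v>th)[0].max(); e=ss[i]-.0005*(v[i]-th)/(v[i]-v[i+1]); return round(1000*(-e-.21),2)
E
python3 - <<'E'
from h import *
chk2(); b=imaging.capture("top"); print("now",pos(b,.07))
for f,t in(("c0",.07),("c4",.07),("c5",.07)): print(f,pos(np.load(f+".npz")["b"],t))
E
```

```text
24.8 [ 0.5174 -0.3521  0.2223] [0.  0.6 0.1]
slope [-0.0542  0.1094] inliers 42 46
now 91.88
c0 89.68
c4 89.72
c5 89.72
```

```bash
sed -i 's/i=np.where(v>th)\[0\].max()/i=np.argmax((v<th)\&(ss<-.2))-1/' h.py
python3 - <<'E'
from h import *
b=imaging.capture("top"); print("now",pos(b,.07))
for f,t in(("c0",.07),("c4",.07),("c5",.07)): print(f,pos(np.load(f+".npz")["b"],t))
E
```

```text
now 61.49
c0 12.23
c4 39.49
c5 39.45
```

The bar is at 61.5 mm (shoe heavy). Level was near 66 and plain-heavy near 69.5, so the balance point is about 65.5. I'll go back to the shoe end and push to the finger position that gave the steady level state.

Emit:
drive_tool(deltas="0 4 46 0 0; 0 7 92 0 0; 0 11 138 0 0; 0 14 184 0 0; 0 18 230 0 0; 0 21 276 0 0; 0 25 322 0 0; 0 28 368 0 0; 0 32 414 0 0; 0 35 460 0 0; 0 38 502 0 0; 0 38 502 0 0")

```text
time_s: 26.1
position: [0.5553, 0.1549, 0.2229]
tcp_rot: [[0.075, 0.997, 0.001], [0.997, -0.075, 0.002], [0.002, 0.001, -1.0]]
force: [-0.4, -1.3, 0.2]
opening: 0.003
grasp_force: 0.0
```

Emit:
drive_tool(deltas="0 0 0 -45 0; 0 0 0 -90 0; 0 0 0 -130 0; 0 0 0 -144 0; 0 0 0 -144 0; 0 -1 -12 -144 0; 0 -2 -24 -144 0; 0 -2 -24 -144 0")

```text
time_s: 26.9
position: [0.5547, 0.1239, 0.0805]
tcp_rot: [[0.083, 0.997, 0.003], [0.997, -0.083, -0.0], [-0.0, 0.003, -1.0]]
force: [0.7, 0.3, -0.2]
opening: 0.004
grasp_force: 0.0
```

Emit:
drive_tool(deltas="0 0 0 0 0; 0 0 0 0 0")

```text
time_s: 27.1
position: [0.5539, 0.1258, 0.0794]
tcp_rot: [[0.081, 0.997, 0.002], [0.997, -0.081, 0.0], [0.0, 0.002, -1.0]]
force: [-0.1, 0.5, -0.2]
opening: 0.0
grasp_force: 0.0
```

Emit:
drive_tool(deltas="0 0 -5 0 0; 0 0 -8 0 0; 0 0 -10 0 0; 0 0 -11 0 0; 0 -1 -12 0 0; 0 -1 -13 0 0; 0 -1 -13 0 0; 0 0 -7 0 0; 0 0 3 0 0; 0 0 3 0 0; 0 0 3 0 0; 0 0 3 0 0")

```text
time_s: 28.3
position: [0.5534, 0.1288, 0.0785]
tcp_rot: [[0.08, 0.997, -0.0], [0.997, -0.08, -0.0], [-0.0, -0.0, -1.0]]
force: [0.7, -1.0, 0.0]
opening: 0.006
grasp_force: 0.0
```

Emit:
drive_tool(deltas="0 0 0 0 0; 0 0 0 0 0; 0 0 0 0 0; 0 0 0 0 0; 0 0 0 0 0; 0 0 0 0 0; 0 0 0 0 0; 0 0 0 0 0; 0 0 0 0 0; 0 0 0 0 0")

```text
time_s: 29.3
position: [0.5535, 0.1289, 0.0786]
tcp_rot: [[0.081, 0.997, 0.0], [0.997, -0.081, 0.0], [0.0, 0.0, -1.0]]
force: [-0.5, -0.2, -0.1]
opening: 0.003
grasp_force: 0.0
```

```bash
python3 -c "
from h import *
chk(); b=np.load('l.npz')['b']; print(pos(b,.07),pos(b,0),pos(b,-.07))"
```

```text
29.3 tcp [0.5535 0.1289 0.0786] F [-0.5 -0.2 -0.1] end s -0.272 balance offset -0.062 [(0.094, 0.113, np.float64(0.029)), (0.094, 0.1175, np.float64(0.04)), (0.094, 0.119, np.float64(0.046))]
slope [0.0114 0.1092] inliers 34 35
58.76 63.03 67.24
```

Emit:
drive_tool(deltas="0 0 0 0 0; 0 0 0 0 0; 0 0 0 0 0; 0 0 0 0 0; 0 0 0 0 0; 0 0 0 0 0; 0 0 0 0 0; 0 0 0 0 0; 0 0 0 0 0; 0 0 0 0 0")

```text
time_s: 30.4
position: [0.5535, 0.1289, 0.0786]
tcp_rot: [[0.081, 0.997, 0.0], [0.997, -0.081, 0.0], [0.0, 0.0, -1.0]]
force: [0.5, -0.6, -0.7]
opening: 0.007
grasp_force: 0.0
```

```bash
python3 -c "
from h import *
chk()"
```

```text
30.4 tcp [0.5535 0.1289 0.0786] F [ 0.5 -0.6 -0.7] end s -0.273 balance offset -0.063 [(0.0935, 0.112, np.float64(0.026)), (0.094, 0.1165, np.float64(0.038)), (0.0935, 0.1185, np.float64(0.044))]
slope [0.0087 0.1087] inliers 33 35
```

Steady and level for over 2 s (slope 0.009 to 0.011). I'll back off and go above the marker.

Emit:
drive_tool(deltas="0 1 15 0 0; 0 1 15 45 0; 0 1 15 90 0; 0 1 15 135 0; 0 1 15 146 0; 0 -2 -28 146 0; 0 -6 -73 146 0; 0 -9 -118 146 0; 0 -11 -160 146 0; 0 -12 -173 146 0; 0 -12 -173 146 0; 0 -12 -173 146 0")

```text
time_s: 31.7
position: [0.5412, -0.0429, 0.2241]
tcp_rot: [[0.081, 0.997, -0.001], [0.997, -0.081, 0.001], [0.001, -0.001, -1.0]]
force: [-0.2, -0.2, 0.4]
opening: 0.005
grasp_force: 0.0
```

Emit:
drive_tool(deltas="0 0 0 0 0; 0 0 0 0 0; 0 0 0 -25 0; 0 0 0 -45 0; 0 0 0 -50 0; 0 0 0 -50 0; 0 0 0 -50 0; 0 0 0 -50 0")

```text
time_s: 32.5
position: [0.5423, -0.0442, 0.1756]
tcp_rot: [[0.081, 0.997, 0.002], [0.997, -0.081, -0.001], [-0.0, 0.002, -1.0]]
force: [-0.1, 0.4, -0.2]
opening: 0.006
grasp_force: 0.0
```

```bash
python3 -c "
from h import *
chk()"
```

```text
32.5 tcp [ 0.5423 -0.0442  0.1756] F [-0.1  0.4 -0.2] end s -0.274 balance offset -0.064 [(0.104, 0.1255, np.float64(0.072)), (0.102, 0.13, np.float64(0.082)), (0.1015, 0.132, np.float64(0.091))]
slope [-0.0394  0.1091] inliers 34 35
```

Emit:
drive_tool(deltas="0 0 0 30 0; 0 0 0 50 0; 0 0 0 50 0; 0 0 0 50 0; 0 0 0 50 0; 0 0 0 50 0; 0 0 0 50 0")

```text
time_s: 33.3
position: [0.5409, -0.044, 0.2236]
tcp_rot: [[0.081, 0.997, -0.002], [0.997, -0.081, 0.001], [0.0, -0.002, -1.0]]
force: [0.6, -0.4, 0.2]
opening: 0.003
grasp_force: 0.0
```

```bash
python3 -c "
from h import *
chk(); z=np.load('l.npz'); slope(z['a'],.063,1); print(pos(z['b'],.07),pos(z['b'],0))"
```

```text
33.3 tcp [ 0.5409 -0.044   0.2236] F [ 0.6 -0.4  0.2] end s -0.274 balance offset -0.064 [(0.102, 0.1235, np.float64(0.065)), (0.1015, 0.1285, np.float64(0.078)), (0.1015, 0.13, np.float64(0.086))]
slope [-0.0333  0.109 ] inliers 33 35
slope [-0.0313  0.1093] inliers 44 47
[[-258.0, 114.0], [-240.0, 117.0], [-222.0, 118.0], [-204.0, 117.0], [-186.0, 115.0], [-168.0, 116.0], [-150.0, 114.0], [-132.0, 113.0], [-114.0, 112.0], [-96.0, 113.0], [-78.0, 111.0], [-60.0, 112.0], [36.0, 109.0], [54.0, 108.0], [72.0, 107.0], [90.0, 107.0]]
60.49 64.83
```

The bar is now tilted about 0.035 and may be rocking slowly. I'll sample the slope over 1.5 s.

Run:
```python
from h import *
for i in range(28):
    a=imaging.capture("side")
    if i%4==0: print(round(bot.read_state()["time_s"],2),end=" "); slope(a,.063,0)
```

```text
33.45 slope [-0.0361  0.1094] inliers 44 47
33.65 slope [-0.0308  0.1091] inliers 45 47
33.85 slope [0.0073 0.1091] inliers 45 47
34.05 slope [-0.0101  0.1091] inliers 45 47
34.25 slope [-0.033   0.1094] inliers 44 47
34.45 slope [-0.0282  0.1092] inliers 45 47
34.65 slope [0.0066 0.109 ] inliers 45 47
```

It rocks between level and -0.036 with a period of about 0.8 s. That means the centre of mass is only about 1 mm inside the shoe-side corner. I'll check offline whether the earlier "tipped" state was also a rocking extreme.

Run:
```python
from h import *
i=cv2.imread("pics/s8.png")[:,:,::-1]; i=cv2.resize(i,(185,150),interpolation=cv2.INTER_AREA)
a=np.zeros((384,512,3),np.uint8); a[165:260,225:345]=i[:95,:120]; slope(a,.067,0)
b=np.zeros((384,512,3),np.uint8)
i=cv2.resize(cv2.imread("pics/s7.png")[:,:,::-1],(100,85),interpolation=cv2.INTER_AREA);b[170:255,240:340]=i; slope(b,.067,0)
i=cv2.resize(cv2.imread("pics/s6.png")[:,:,::-1],(100,85),interpolation=cv2.INTER_AREA);b[170:255,240:340]=i; slope(b,.067,0,1)
for k in range(16):
    a=imaging.capture("side")
    if k%3==0: print(round(bot.read_state()["time_s"],2),end=" "); slope(a,.063,0)
```

```text
slope [0.0086 0.109 ] inliers 45 47
slope [0.0728 0.1089] inliers 47 47
slope [0.0208 0.1088] inliers 34 36
34.85 slope [-0.0105  0.1091] inliers 45 47
35.0 slope [-0.0301  0.1092] inliers 43 47
35.15 slope [-0.0313  0.1093] inliers 44 47
35.3 slope [-0.0156  0.1093] inliers 44 47
35.45 slope [0.0107 0.1091] inliers 46 47
35.6 slope [-0.0063  0.1093] inliers 45 47
```

At that earlier position the bar was in fact level 2 s later, so the "tip" was rocking. The best position is about 3.5 mm further than now. I'll go back and push gently from the shoe end, to finger y of about 0.1095.

Emit:
drive_tool(deltas="0 3 45 0 0; 0 6 90 0 0; 0 9 135 0 0; 0 12 180 0 0; 0 13 190 -30 0; 0 13 190 -75 0; 0 13 190 -120 0; 0 13 190 -145 0; 0 13 182 -145 0; 0 12 172 -145 0; 0 12 170 -145 0; 0 12 170 -145 0")

```text
time_s: 36.8
position: [0.5549, 0.125, 0.0815]
tcp_rot: [[0.082, 0.997, 0.004], [0.997, -0.082, 0.0], [0.0, 0.004, -1.0]]
force: [0.5, -0.3, 1.3]
opening: 0.003
grasp_force: 0.0
```

Emit:
drive_tool(deltas="0 0 0 0 0; 0 0 -4 0 0; 0 0 -8 0 0; 0 0 -11 0 0; 0 0 -12 0 0; 0 -1 -13 0 0; 0 -1 -14 0 0")

```text
time_s: 37.5
position: [0.5523, 0.1124, 0.0795]
tcp_rot: [[0.082, 0.997, -0.0], [0.997, -0.082, 0.001], [0.001, -0.0, -1.0]]
force: [0.5, 3.6, 0.1]
opening: 0.006
grasp_force: 1.6
```

Emit:
drive_tool(deltas="0 0 -1 0 0; 0 0 -2 0 0; 0 0 -2 0 0; 0 0 -1 0 0; 0 0 0 0 0; 0 0 3 0 0; 0 0 8 0 0; 0 0 16 0 0; 0 0 24 0 0")

```text
time_s: 38.4
position: [0.5524, 0.1365, 0.0796]
tcp_rot: [[0.081, 0.997, -0.0], [0.997, -0.081, -0.0], [-0.0, 0.0, -1.0]]
force: [-0.0, -0.2, 0.3]
opening: 0.003
grasp_force: 0.0
```

Run:
```python
from h import *
for k in range(24):
    a=imaging.capture("side")
    if k%4==0: print(round(bot.read_state()["time_s"],2),end=" "); slope(a,.065,0,1)
b=imaging.capture("top"); print(pos(b,0))
```

```text
38.45 slope [-0.0174  0.1084] inliers 34 35
38.65 slope [0.0143 0.1088] inliers 34 35
38.85 slope [0.0118 0.1092] inliers 34 35
39.05 slope [-0.014   0.1085] inliers 33 35
39.25 slope [0.019  0.1087] inliers 35 35
39.45 slope [-0.0076  0.1085] inliers 34 35
65.83
```

Now at 65.8 mm with small, quicker rocking, close to centred. I'll go to the marker while it settles.

Emit:
drive_tool(deltas="0 0 0 45 0; 0 0 0 90 0; 0 0 0 135 0; 0 0 0 145 0; 0 -3 -45 145 0; 0 -6 -90 145 0; 0 -9 -135 145 0; 0 -11 -175 145 0; 0 -11 -180 145 0; 0 -11 -180 120 0; 0 -11 -180 96 0; 0 -11 -180 96 0")

```text
time_s: 40.85
position: [0.5384, -0.0429, 0.1723]
tcp_rot: [[0.081, 0.997, -0.008], [0.997, -0.081, 0.003], [0.002, -0.008, -1.0]]
force: [-0.6, 0.1, -0.8]
opening: 0.007
grasp_force: 0.0
```

Run:
```python
from h import *
for k in range(24):
    a=imaging.capture("side")
    if k%3==0: print(round(bot.read_state()["time_s"],2),end=" "); slope(a,.065,0,1)
print(bot.read_state()["position"])
```

```text
40.9 slope [0.0045 0.1089] inliers 33 35
41.05 slope [-0.0048  0.1095] inliers 35 35
41.2 slope [0.0077 0.1084] inliers 33 35
41.35 slope [0.0092 0.1091] inliers 33 35
41.5 slope [-0.0068  0.1091] inliers 34 35
41.65 slope [0.0097 0.1088] inliers 34 35
41.8 slope [0.007  0.1087] inliers 34 35
41.95 slope [-0.0087  0.1087] inliers 33 35
[ 0.54143792 -0.0441046   0.17551563]
```

Emit:
drive_tool(deltas="0 0 0 0 0; 0 0 0 0 0; 0 0 0 0 0; 0 0 0 0 0; 0 0 0 0 0; 0 0 0 0 0; 0 0 0 0 0; 0 0 0 0 0; 0 0 0 0 0; 0 0 0 0 0; 0 0 0 0 0; 0 0 0 0 0")

```text
time_s: 43.25
position: [0.5415, -0.0441, 0.1756]
tcp_rot: [[0.081, 0.997, 0.0], [0.997, -0.081, -0.0], [-0.0, 0.0, -1.0]]
force: [0.0, 0.7, 0.5]
opening: 0.005
grasp_force: 0.0
```

Run:
```python
from h import *
for k in range(16):
    a=imaging.capture("side")
    if k%3==0: print(round(bot.read_state()["time_s"],2),end=" "); slope(a,.065,0,1)
```

```text
43.3 slope [0.0002 0.1089] inliers 34 35
43.45 slope [0.0117 0.1091] inliers 35 35
43.6 slope [-0.0038  0.109 ] inliers 34 35
43.75 slope [0.0033 0.1084] inliers 33 35
43.9 slope [0.0061 0.109 ] inliers 34 35
44.05 slope [-0.0036  0.1088] inliers 34 35
```

Settled within ±0.006 of level. Pressing the marker now: first to just short of the stop.

Emit:
drive_tool(deltas="0 0 0 -6 0; 0 0 0 -9 0; 0 0 0 -11 0; 0 0 0 -13 0; 0 0 0 -15 0; 0 0 0 -17 0; 0 0 0 -18 0; 0 0 0 -18 0")

```text
time_s: 44.85
position: [0.5412, -0.0441, 0.1576]
tcp_rot: [[0.081, 0.997, -0.0], [0.997, -0.081, 0.0], [0.0, -0.0, -1.0]]
force: [-1.4, -0.2, 3.7]
opening: 0.01
grasp_force: 1.8
```

Emit:
drive_tool(deltas="0 0 0 -1 0; 0 0 0 -2 0; 0 0 0 -2 0; 0 0 0 -2.5 0; 0 0 0 -2.5 0")

```text
time_s: 45.35
position: [0.5413, -0.0441, 0.1562]
tcp_rot: [[0.081, 0.997, 0.0], [0.997, -0.081, -0.0], [-0.0, 0.0, -1.0]]
force: [-4.0, 0.6, 11.2]
opening: 0.002
grasp_force: 5.4
```

Fully down on the hard stop (Fz 11 N, z at 0.1562). Release.

Emit:
drive_tool(deltas="0 0 0 2 0; 0 0 0 4 0; 0 0 0 6 0; 0 0 0 8 0; 0 0 0 11 0; 0 0 0 15 0; 0 0 0 30 0; 0 0 0 60 0; 0 0 0 90 0; 0 0 0 90 0; 0 0 0 90 0; 0 0 0 90 0")

```text
time_s: 46.55
position: [0.5407, -0.0439, 0.244]
tcp_rot: [[0.081, 0.997, -0.002], [0.997, -0.081, 0.001], [0.0, -0.002, -1.0]]
force: [-0.6, 0.9, 0.4]
opening: 0.005
grasp_force: 0.0
```

Run:
```python
from h import *
for k in range(30):
    a=imaging.capture("side")
    if k%4==0: print(round(bot.read_state()["time_s"],2),end=" "); slope(a,.065,0,1)
g=cv2.cvtColor(a,cv2.COLOR_RGB2GRAY); g0=cv2.cvtColor(cv2.imread("pics/side0.png"),cv2.COLOR_BGR2GRAY)
print("button col now/start",g[183:202:2,290].tolist(),g0[183:202:2,290].tolist(),bot.read_state()["position"])
```

```text
46.6 slope [0.007  0.1091] inliers 35 35
46.8 slope [-0.0026  0.1087] inliers 33 35
47.0 slope [0.0042 0.109 ] inliers 35 35
47.2 slope [0.0038 0.1089] inliers 34 35
47.4 slope [-0.0008  0.1087] inliers 34 35
47.6 slope [0.0074 0.1092] inliers 35 35
47.8 slope [0.0023 0.109 ] inliers 34 35
48.0 slope [0.0045 0.109 ] inliers 35 35
button col now/start [168, 168, 138, 69, 53, 105, 136, 110, 175, 142] [165, 162, 139, 67, 53, 102, 132, 108, 170, 139] [ 0.54144133 -0.04410519  0.24505256]
```

The marker has sprung back and the bar is level and still. Handing in.

```bash
python3 -c "
from rig import bot
print(bot.hand_in())"
```

```text
the job is handed in; nothing more can be done
None
```

I slid the bar until it balanced level on the knife edge, about 65 mm from its middle towards the shoe. I then pressed the marker to its stop and let it spring back, and handed the job in at about 48 s with the bar still balanced; the hand-in returned no verdict.

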